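Pin back the sprung arm of a carving jig

ROBOT

A 6-joint arm with a two-finger parallel gripper is mounted at the origin on the work surface. World frame = base frame: x ahead of the robot, y to its left, z up, the work surface at z = 0. Lengths are in mm, angles in rad, forces in N, time in s.
With the tool pointing down it reaches from about 350 to 875 mm from the base axis. Payload 4.2 kg.
Tool frame: the origin (TCP) lies on the front face of the gripper's body, between the roots of the fingers; the fingertips stand 70 mm ahead of it and the grasp point (between the pads) lies 51 mm ahead of it (r.tcp_to_grasp is the distance from the TCP to the grasp point, in mm); z points along the fingers, y is the line along which they close (so a half turn about z gives the same grasp; the last joint's range is limited). The gripper opens to 87 mm and grips with 3 to 60 N. Pads are 19 mm wide; open, the fingers measure 117 mm over their backs; the gripper's body (75 mm by 190 mm) begins 51 mm behind the grasp point.
Start: joints at [1.549, 0.385, 0.008, 0, -1.194, -0.259], TCP at [173.171, 600.509, 292.25] pointing down, gripper open.
Joint ranges: [-3.14, 3.14], [-1.21, 2.06], [-1.07, 1.41], [-3.16, 2.05], [-2.99, -0.16], [-3.1, 3.1]. Speed limits (rad/s): [2.79, 2.79, 3.14, 3.14, 3.14, 3.14].

INTERFACE

Orientations are given as a rotation vector (axis times angle).
In Python, from rig import r gives the robot as it stands.
- The arm moves only by the tool jog_arm, called after "Request:" by a JSON object that holds its "op" and its "data". Schema: {"type":"object","properties":{"increments":{"type":"array","items":{"type":"array","items":{"type":"array","items":{"type":"number"},"minItems":4,"maxItems":4},"minItems":1,"maxItems":12},"minItems":1,"maxItems":1},"aperture":{"type":"number"},"clamp_n":{"type":"number"},"only":{"type":"string"},"quiet":{"type":"boolean"},"lines":{"type":"string"}},"required":["increments"],"additionalProperties":false}. increments is a list that holds a single list of rows (three levels of brackets), with 1 to 12 rows, each of 4 numbers: dx, dy, dz in mm, then a turn about the tool's z in rad; each row shifts and turns the commanded pose from where the row before left it, along the tool's axes as they then stand; what a row does not reach is not made up. A row lasts 1/12 s, in which the tool goes at most 41.7 mm and 0.125 rad, less where a joint would pass 70% of its speed; a pose out of reach is approached as far as the arm can. aperture is the finger opening in mm, set as the call begins (left out keeps the last). The fingers move at their own pace and stop on an object; clamp_n is the grip in N (left out, the last holds). Time passes only in rows, so rows that do not move let the fingers close. The tool returns the time, the measured TCP pose, the force, the opening and the grip force at its end. only (a regular expression) keeps the lines of the reply that match it, lines (a string "A,B") keeps lines A to B, and quiet returns only ok. Input that does not fit is refused with a message, and nothing moves.
- r.read_state(): the state, without advancing time (a new reading comes with each control period).
- r.camera(name): name is "side" or "top" or "wrist"; returns the picture (480x640x3 uint8, blue, green, red); there is no depth.
- r.camera_info(name): a dict with "K" (3x3 intrinsics, pixels), "k1" (the pictures are not rectified: a ray, as slopes to the right and down, at radius r is drawn at 1 + k1 r^2 times it, then the intrinsics apply), "pose" (4x4, takes a point from camera to world coordinates). Camera axes: x right, y down, z forward; pixel columns grow to the right and rows downward; lengths in mm; the calibration is good to about 2 mm. A picture is of the moment at which its call begins: read the wrist's pose just before it. camera_info takes no time and is no camera call; for the wrist camera it gives the pose at the moment of the call.
- r.close_job(): hands the job in; it is judged then, once.
The state is a dict: "clock": time; "q": joint angles; "qd": joint speeds; "joint_efforts": joint torques, N m; "tcp_pos": TCP position; "ee_rot": TCP orientation; "wrist_force": force on the tool from outside, world axes, zero at the start; "torque": the same for the moment, N m; "width": finger opening in mm; "grasp_force": force on a finger pad.
Only numpy, scipy, OpenCV 4.12 (cv2) and the standard library are available. Lean on these libraries where they do the work, as an engineer would, in place of code of your own. Each camera call takes 0.05 s, during which the arm holds its last target. There are 200 camera calls.

TASK

Get the carved horse free of the jig: find the steel locking pin with the red knob, which stands in one of the two lidded wooden boxes (the other holds only a wooden finial, which stays there), swing the jig's blue sprung arm back from the horse and drop the pin fully down into the brass-ringed hole, so that the pin alone holds the arm back. Leave the horse standing where it is and do not disturb the other things on the table.

Things in the scene. Friction and masses are not known exactly. Their poses are not given: they have to be found in the camera images.
- jig: carving jig fixed to the table: pale wooden plate 160 (x) x 220 (y) x 30 mm high; origin at the centre of its underside. Blue arm pivoted at (0, 85) mm, brass-ringed hole at (47, 7) mm, horse near (-38, -64) mm, a wooden fence 24 mm high above the plate along its -x edge.
- clamp_arm (a joint): angle of the blue sprung arm about its upright pivot: 0 = at rest on its stop, rubber pad beside the horse, the arm pointing along the jig's -y; grows (counter-clockwise from above) as it swings to the jig's +x side, away from the horse; stop at 1.1. Spring 0.4 N m/rad: 0.24 N m at rest, 0.52 at 0.7; let go, it swings back. With the pin in the hole the arm leans on the shank at about 0.7.
- clamp_pivot (a point): on the arm's pivot axis, at the plate's top (30 mm above the table). The arm is a steel bar 18 mm wide, reaching 158 mm from the pivot axis, its bar 6 to 20 mm above the plate's top; pivot bolt up to 32 mm above it.
- clamp_push (a point): on the arm's side face that looks towards the horse, 90 mm from the pivot axis, 13 mm above the plate; moves with the arm. One hand can do it: lower the held pin here on the horse's side, push the arm round in an arc with the pin's shank, tip just above the plate, until the tip is over the hole, then lower it in. Takes about 6 N at the hole.
- jig_hole (a point): centre of the mouth of the brass-ringed blind hole in the plate's top: 13 mm in diameter, 22 mm deep, 2 mm chamfer; the arm makes the seated pin lean by its play, up to some 10 degrees. It lies about 91 mm from the pivot axis. Axes as the jig's.
- pin: locking pin, 80 mm long, 0.05 kg: steel shank 10 mm in diameter and 52 mm long with a chamfered tip, topped by a red cylindrical knob 24 mm in diameter, 28 mm high. Origin at the tip, z up along it to the knob. It starts upright in the socket (tip 5 mm above the table, hole 12 mm wide) inside one of the boxes; fully home in the jig's hole its tip is 22 mm below the plate's top.
- finial: turned pale-wood finial, 62 mm long, up to 26 mm in diameter, on a short 10 mm spigot; stands in the socket of the other box. Origin at the spigot's foot. Not needed: leave it in its box.
- box_a: wooden box 130 (x) x 120 (y) x 92 mm high, walls and floor 5 mm, fixed to the table; origin at the centre of its underside, lid hinged on its +x rim. A 40 x 40 mm dark socket block, 24 mm high, is fixed at the centre of its floor, and in it stands upright either the steel pin or the wooden finial: which box has which varies.
- box_b: wooden box 130 (x) x 120 (y) x 92 mm high, walls and floor 5 mm, fixed to the table; origin at the centre of its underside, lid hinged on its +x rim. A 40 x 40 mm dark socket block, 24 mm high, is fixed at the centre of its floor, and in it stands upright either the steel pin or the wooden finial: which box has which varies.
- lid_a (a joint): lid of box a: 0 = shut, 1.57 = upright, stop at 1.9; grows as its front edge is lifted. Plywood lid 130 x 120 x 8 mm, 0.15 kg, with a stiff hinge: it stays at whatever angle it is left. It starts shut or up to 0.1 rad ajar.
- lid_b (a joint): lid of box b: 0 = shut, 1.57 = upright, stop at 1.9; grows as its front edge is lifted. Plywood lid 130 x 120 x 8 mm, 0.15 kg, with a stiff hinge: it stays at whatever angle it is left. It starts shut or up to 0.1 rad ajar.
- lid_a_handle (a point): grip point of lid a's black knob: a round knob 28 mm in diameter and 16 mm thick, its middle (this point) 35 mm above the lid's upper face, 30 mm in from the front (-x) edge, on the middle line. Turns with the lid.
- lid_b_handle (a point): grip point of lid b's black knob: a round knob 28 mm in diameter and 16 mm thick, its middle (this point) 35 mm above the lid's upper face, 30 mm in from the front (-x) edge, on the middle line. Turns with the lid.
- lid_a_hinge (a point): on the hinge line of lid a (parallel to the box's y axis), middle of the box's +x rim, underside of the lid, about 93 mm above the table. The knob's point lies 100 mm in front of it and 43 mm above it when shut.
- lid_b_hinge (a point): on the hinge line of lid b (parallel to the box's y axis), middle of the box's +x rim, underside of the lid, about 93 mm above the table. The knob's point lies 100 mm in front of it and 43 mm above it when shut.
- horse: little carved wooden horse, 46 mm long, 30 mm wide, 62 mm high, standing loose on the jig's plate between fence and arm; origin at the centre of its underside. Must not be moved.
- gouge_1: carving gouge lying on the table, about 185 mm long, wooden handle 29 mm thick; origin under its middle. Bystander.
- offcut_1: wood offcut 36 x 26 x 32 mm. Bystander.
- offcut_2: wood offcut 40 x 24 x 22 mm. Bystander.
- wax_jar: small amber jar, 48 mm in diameter, 55 mm high. Bystander.
- stain_jar: small green jar, 44 mm in diameter, 60 mm high. Bystander.

How it is judged (in metres and radians):
On the way, in this order (a step that is already met when the one before it is completed fails the run):
1. the pin is lifted clear of its box (height (world z) of pin above 0.1 m), for 0.1 s.
2. the arm is swung back from the horse (value of joint clamp_arm above 0.55 rad), for 0.2 s.
At the end, for the whole second after the job is handed in: The pin stands in the jig's brass-ringed hole (within 5 mm of its centre, tip at least 15 mm below the plate's top, within 14 degrees of upright, at rest and released) and holds the arm at 0.6 to 0.85 rad; the horse stands within 15 mm of where it was and the finial is still in its box (horizontal distance between pin and jig_hole below 0.005 m and z of pin in the frame of jig_hole below -0.015 m and angle between pin's own z axis and vertical below 0.25 rad and value of joint clamp_arm between 0.6 and 0.85 rad and linear speed of pin below 0.02 m/s and distance of horse from where it was at the start of the episode below 0.015 m and angle between horse's own z axis and vertical below 0.2 rad and height (world z) of finial below 0.05 m); the robot touches nothing.
It fails at once if the horse is knocked over or moved 25 mm or more (distance of horse from where it was at the start of the episode above 0.025 m or angle between horse's own z axis and vertical above 0.5 rad).
It fails at once if the finial is taken out of its box (height (world z) of finial above 0.1 m).
It fails at once if a bystander is moved 40 mm or more (distance of any of gouge_1, offcut_1, offcut_2, wax_jar, stain_jar from where it was at the start of the episode above 0.04 m).
It also fails if it takes over 58 s, if anything falls off the work surface, if the arm or the gripper's body presses on something with over 40 N, if the wrist force passes 120 N, or if a joint passes its speed limit or range.

## Working session

There is one attempt and no reset: what is moved stays moved. The work goes in short steps, Python scripts to look and compute and a tool call to move; the robot and the scene stay as the last step left them, time stands still between calls to the robot, and variables do not carry over. Pictures are saved under pics/ and viewed, at most 10 in all, crops included, and the job is handed in when it is done.

```bash
ls; mkdir -p pics
```

Run:
```python
from rig import r
import cv2
for n in ("top","side"):
    i=r.camera_info(n); print(n,i)
    cv2.imwrite(f"pics/{n}0.png",r.camera(n))
s=r.read_state(); print(s)
```

```text
pics
rig.py
top {'K': array([[485.24217806,   0.        , 316.74052162],
       [  0.        , 485.24217806, 247.92465377],
       [  0.        ,   0.        ,   1.        ]]), 'k1': -0.041732205818544185, 'pose': array([[ 1.58448797e-02, -9.82501125e-01,  1.85581462e-01,
         3.83467136e+02],
       [-9.99433982e-01, -1.00540410e-02,  3.21034469e-02,
        -2.53451518e+01],
       [-2.96758291e-02, -1.85985095e-01, -9.82104317e-01,
         1.08392200e+03],
       [ 0.00000000e+00,  0.00000000e+00,  0.00000000e+00,
         1.00000000e+00]])}
side {'K': array([[602.26035026,   0.        , 322.84695392],
       [  0.        , 602.26035026, 239.22244018],
       [  0.        ,   0.        ,   1.        ]]), 'k1': 0.012830014562429631, 'pose': array([[ 8.40749473e-01, -3.51906743e-01,  4.11463204e-01,
         1.46198908e+02],
       [-5.41423465e-01, -5.45084886e-01,  6.40111786e-01,
        -6.93239455e+02],
       [-9.77279972e-04, -7.60949480e-01, -6.48810399e-01,
         8.00730442e+02],
       [ 0.00000000e+00,  0.00000000e+00,  0.00000000e+00,
         1.00000000e+00]])}
{'clock': 0.1, 'q': array([ 1.54860451e+00,  3.85480667e-01,  6.77350806e-03, -4.53897908e-04,
       -1.19404417e+00, -2.58617853e-01]), 'qd': array([ 0.00070826, -0.00276546,  0.00178432,  0.00137841,  0.00143601,
       -0.00060396]), 'joint_efforts': array([ 3.37379447e-05, -3.91688955e+01,  1.87936682e+01,  4.23186600e+00,
        1.34955530e-02, -7.23396579e-05]), 'tcp_pos': array([173.05967197, 600.13556962, 291.26977528]), 'ee_rot': array([ 3.10866925e+00, -4.39628524e-01, -2.95730006e-04]), 'wrist_force': array([ 0.06233735,  0.72574569, -0.19999183]), 'torque': array([-0.01208796, -0.03562765, -0.02867924]), 'grasp_force': 0.0, 'width': 86.78546528369999}
```

View pics/top0.png

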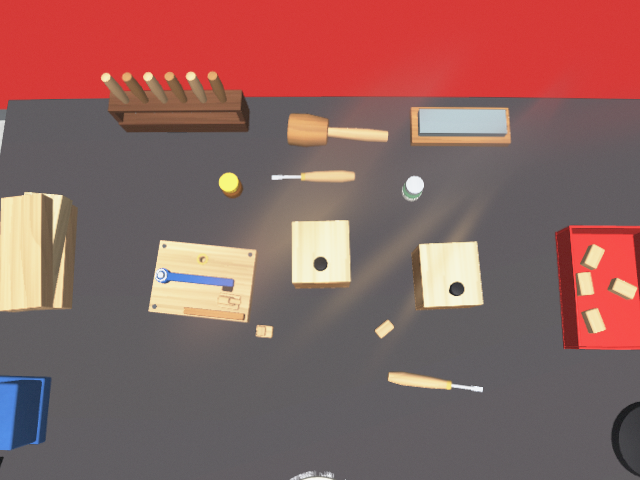

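View pics/side0.png

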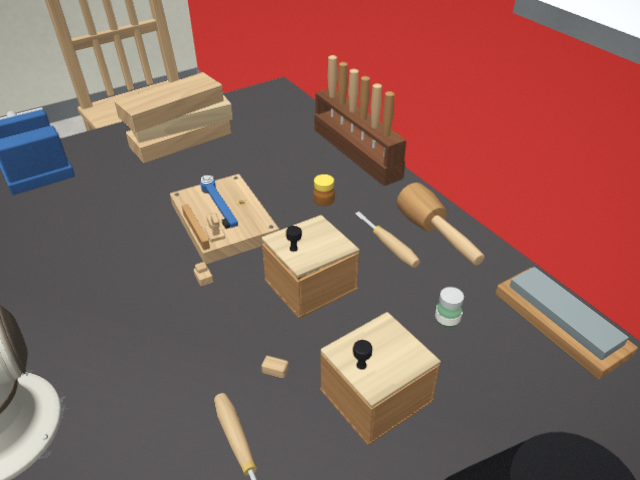

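The top view shows the jig at about (203,282) px, with the boxes at (321,254) (lid knob 320,264) and (449,275) (lid knob 457,289). The side view agrees. Next I'll enlarge the crops.

Create h.py:
```python
import numpy as np, cv2
from scipy.spatial.transform import Rotation as R
from rig import r
def ray(name,uv,info=None):
    i=info or r.camera_info(name); K=np.array(i["K"]);P=np.array(i["pose"])
    d=np.array([(uv[0]-K[0,2])/K[0,0],(uv[1]-K[1,2])/K[1,1]]); s=d.copy()
    for _ in range(20): s=d/(1+i["k1"]*(s@s))
    v=P[:3,:3]@np.array([s[0],s[1],1]); return P[:3,3],v
def at_z(name,uv,z,info=None):
    o,v=ray(name,uv,info); return o+v*(z-o[2])/v[2]
def proj(name,p,info=None):
    i=info or r.camera_info(name);P=np.array(i["pose"]);c=P[:3,:3].T@(np.array(p)-P[:3,3]);s=c[:2]/c[2]
    s=s*(1+i["k1"]*(s@s));K=i["K"];return np.array([K[0][0]*s[0]+K[0][2],K[1][1]*s[1]+K[1][2]])
def state():
    s=r.read_state();T=R.from_rotvec(s["ee_rot"]);return s,np.array(s["tcp_pos"]),T
def to_tool(dw):
    return state()[2].inv().apply(dw)
```

Run:
```python
import cv2,numpy as np
a=cv2.imread('pics/top0.png')
A=cv2.resize(a[235:330,143:263],None,fx=5,fy=5,interpolation=cv2.INTER_CUBIC)[:, :600]
cv2.imwrite('pics/c1.png',A)
B=cv2.resize(a[210:320,285:490],None,fx=3.9,fy=3.9,interpolation=cv2.INTER_CUBIC)
cv2.imwrite('pics/c2.png',B[:,:800])
```

```text
(no output)
```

View pics/c1.png

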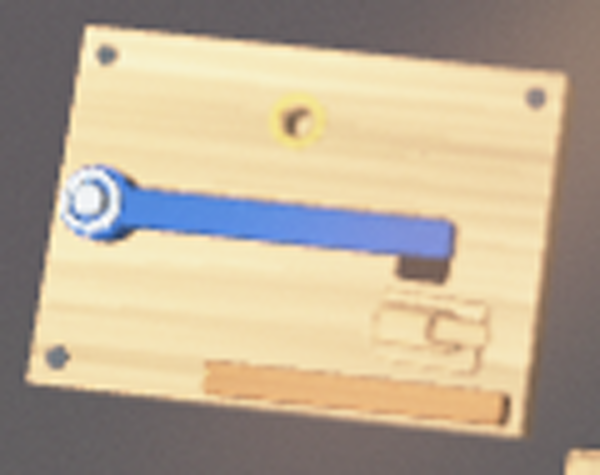

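View pics/c2.png

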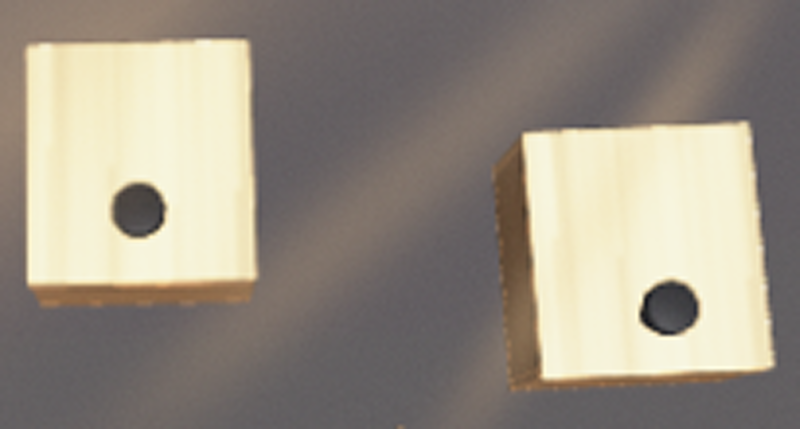

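Run:
```python
from h import *
f=lambda p:(143+(p[0]+.5)/5-.5,235+(p[1]+.5)/5-.5)
g=lambda p:(285+(p[0]+.5)/3.9-.5,210+(p[1]+.5)/3.9-.5)
np.set_printoptions(precision=1,suppress=True)
C=[at_z("top",f(p),30) for p in [(86,25),(568,75),(522,436),(28,381)]]
print(np.array(C)); print([np.linalg.norm(C[i]-C[(i+1)%4]) for i in range(4)])
c=np.mean(C,0)
# y axis of jig: from TR to TL ; x axis from BL to TL
yv=(C[0]-C[1]+C[3]-C[2]);yaw=np.arctan2(-yv[0],yv[1]);
xv=(C[0]-C[3]+C[1]-C[2]);yaw2=np.arctan2(xv[1],xv[0]);print("jig",c,yaw,yaw2)
Rz=R.from_euler('z',yaw)
print("hole meas",at_z("top",f((298,121)),30),"pred",c+Rz.apply([47,7,0]))
print("pivot meas",at_z("top",f((90,200)),62),"pred",c+Rz.apply([0,85,0]))
for n,L,k in [("1",[(27,45),(249,40),(257,281),(28,284)],(138,210)),("2",[(524,133),(749,123),(774,368),(542,379)],(670,307))]:
    D=[at_z("top",g(p),101) for p in L]; print(n,np.array(D)[:,:2].tolist(),[np.linalg.norm(D[i]-D[(i+1)%4]) for i in range(4)])
    m=(D[0]+D[1])/2; ya=D[0]-D[1]; xa=m-(D[2]+D[3])/2
    print(" hinge",m,"yaw",np.arctan2(-ya[0],ya[1]),np.arctan2(xa[1],xa[0]),"knob",at_z("top",g(k),144), "dist",np.linalg.norm((at_z("top",g(k),144)-m)[:2]))
```

```text
[[598.1 362.8  30. ]
 [577.5 143.5  30. ]
 [418.5 157.4  30. ]
 [438.5 376.7  30. ]]
[np.float64(220.26210525354747), np.float64(159.56855849448698), np.float64(220.21875952571554), np.float64(160.19007869782445)]
jig [508.1 260.1  30. ] -0.09230571672396026 -0.08717391967582948
hole meas [555.4 263.5  30. ] pred [555.6 262.7  30. ]
pivot meas [514.7 343.4  62. ] pred [516.  344.7  30. ]
1 [[625.5245549800649, 60.30597024254725], [629.2852993023441, -58.365667511430054], [500.0950299820893, -63.01154612640082], [497.0497608184901, 56.50526543898944]] [np.float64(118.7312124298778), np.float64(129.2737787609886), np.float64(119.55560175514894), np.float64(128.53100050907094)]
 hinge [627.4   1.  101. ] yaw 0.03167973584771661 0.0327695173649565 knob [530.1  -1.5 144. ] dist 97.31054291504816
2 [[580.1333810358262, -203.44589700141555], [586.7168114445182, -322.1036775473159], [458.01431620159684, -329.3416172772394], [451.0555503822063, -209.82632411387158]] [np.float64(118.84027280356241), np.float64(128.90585732730764), np.float64(119.71770847144907), np.float64(129.23542941617035)]
 hinge [ 583.4 -262.8  101. ] yaw 0.05542567501835547 0.05278028344343889 knob [ 484.4 -265.9  144. ] dist 99.11901507992214
```

Add to h.py:
```python
def plan(grasp,yaw):
    """tool-axis shift to bring grasp point to target; shift is in axes after turning tool y to heading yaw+90deg"""
    s,p,T=state(); M=T.as_matrix(); y=M[:,1]
    cur=np.arctan2(-y[0],y[1]); d=(yaw-cur+np.pi/2)%np.pi-np.pi/2   # world ccw turn
    turn=-d   # tool z down
    T2=T*R.from_rotvec([0,0,turn]); g=np.array(p)+M[:,2]*r.tcp_to_grasp
    print("grasp",g.round(1),"yaw",round(cur,3),"tilt",M[:,2].round(3),"q6",round(s["q"][5],2),"| turn",round(turn,3),"then shift",T2.inv().apply(np.array(grasp)-g).round(1),"w",round(s["width"],1),"t",s["clock"])
```

```bash
python3 -c "
from h import *
plan([528.5,-.8,190],.032)"
```

Request:
{"op": "jog_arm", "data": {"increments": [[[0, 0, 0, -0.105], [0, 0, 0, -0.104], [0, 0, 0, -0.104], [17.7, 32.2, 0, 0], [17.7, 32.2, 0, 0], [17.7, 32.2, 0, 0], [17.7, 32.2, 0, 0], [17.7, 32.2, 0, 0], [17.7, 32.2, 0, 0], [17.7, 32.2, 0, 0], [17.7, 32.2, 0, 0]]], "aperture": 60}}

```text
clock: 1.02
tcp_pos: [323.3, 345.7, 292.0]
ee_rot: [3.141, 0.051, -0.001]
wrist_force: [0.1, 0.8, -0.4]
width: 60.1
grasp_force: 0.0
```

Request:
{"op": "jog_arm", "data": {"increments": [[[17.7, 32.2, 0, 0], [17.7, 32.2, 0, 0], [17.7, 32.2, 0, 0], [17.7, 32.2, 0, 0], [17.7, 32.2, 0, 0], [17.7, 32.2, 0, 0], [17.7, 32.2, 0, 0], [17.7, 32.2, 0, 0], [17.7, 32.2, 0, 0], [17.7, 32.2, 0, 0], [17.7, 32.2, 0, 0], [0, 0, 0, 0]]]}}

```text
clock: 2.02
tcp_pos: [531.0, -4.4, 291.4]
ee_rot: [3.14, 0.041, -0.001]
wrist_force: [-0.2, 0.8, 0.6]
width: 59.7
grasp_force: 0.0
```

```bash
python3 -c "
from h import *
plan([528.5,-.8,137],.032)
cv2.imwrite('pics/w1.png',r.camera('wrist'));i=r.camera_info('wrist')
print(proj('wrist',[530,-1.5,144],i),proj('wrist',[528.5,-.8,137],i))"
```

```text
grasp [531.   -4.5 240.4] yaw -3.115 tilt [-0.001 -0.001 -1.   ] q6 1.3 | turn -0.006 then shift [ -2.3  -3.9 103.4] w 59.7 t 2.0167
[310.7344357 253.3124542] [309.58188031 251.80261816]
```

Request:
{"op": "jog_arm", "data": {"increments": [[[-2.3, -3.9, 20, 0], [0, 0, 25, 0], [0, 0, 25, 0], [0, 0, 20, 0], [0, 0, 11.5, 0], [0, 0, 0, 0]]]}}

```text
clock: 2.57
tcp_pos: [524.3, 4.1, 187.8]
ee_rot: [3.14, 0.051, -0.011]
wrist_force: [-0.9, 0.9, 0.4]
width: 59.5
grasp_force: 0.0
```

Request:
{"op": "jog_arm", "data": {"increments": [[[0, 0, 0, 0], [0, 0, 0, 0], [0, 0, 0, 0], [0, 0, 0, 0], [0, 0, 0, 0], [0, 0, 0, 0]]], "aperture": 20, "clamp_n": 20}}

```text
clock: 3.07
tcp_pos: [526.9, 0.6, 191.7]
ee_rot: [3.135, 0.053, -0.0]
wrist_force: [7.3, -28.2, -3.4]
width: 27.9
grasp_force: 13.7
```

```bash
python3 -c "
from h import *
plan([528.5,-.8,139],.032)"
```

```text
grasp [5.269e+02 2.000e-01 1.407e+02] yaw -3.108 tilt [-0.    -0.006 -1.   ] q6 1.29 | turn 0.002 then shift [1.5 1.1 1.7] w 27.9 t 3.0667
```

Request:
{"op": "jog_arm", "data": {"increments": [[[3.7, 0, -7.7, 0], [4.3, 0, -7.4, 0], [4.8, 0, -7.1, 0], [5.4, 0, -6.7, 0], [5.9, 0, -6.2, 0], [6.4, 0, -5.7, 0], [6.8, 0, -5.2, 0], [7.2, 0, -4.7, 0], [7.5, 0, -4.1, 0], [7.8, 0, -3.5, 0]]]}}

```text
clock: 3.9
tcp_pos: [584.3, 1.6, 246.3]
ee_rot: [3.135, 0.046, -0.015]
wrist_force: [2.1, -13.5, -11.3]
width: 27.0
grasp_force: 19.9
```

```bash
python3 -c "
from h import *
plan([627.4-109*np.cos(1.191),1,93+109*np.sin(1.191)],.032)"
```

```text
grasp [583.8   1.3 195.3] yaw -3.112 tilt [-0.009 -0.006 -1.   ] q6 1.32 | turn -0.003 then shift [3.2 0.4 1. ] w 27.0 t 3.9
```

Request:
{"op": "jog_arm", "data": {"increments": [[[8.1, 0.5, -2.9, 0], [8.3, 0.5, -2.2, 0], [8.4, 0, -1.6, 0], [8.5, 0, -0.9, 0], [8.6, 0, -0.2, 0], [8.5, 0, 0.5, 0], [8.5, 0, 1.1, 0], [8.4, 0, 1.8, 0], [8.2, 0, 2.4, 0], [8, 0, 3.1, 0], [0, 0, 0, 0]]]}}

```text
clock: 4.82
tcp_pos: [668.5, 4.2, 245.2]
ee_rot: [3.137, 0.047, -0.014]
wrist_force: [-1.7, -8.6, -4.6]
width: 27.2
grasp_force: 20.0
```

```bash
python3 -c "
from h import *
plan([627.4-109*np.cos(1.976),1,93+109*np.sin(1.976)],.032)
cv2.imwrite('pics/t1.png',r.camera('top')); im=cv2.imread('pics/t1.png'); cv2.imwrite('pics/t1c.png',cv2.resize(im[200:320,270:390],None,fx=4,fy=4,interpolation=cv2.INTER_CUBIC))"
```

```text
grasp [668.1   4.  194.2] yaw -3.112 tilt [-0.009 -0.005 -1.   ] q6 1.35 | turn -0.002 then shift [2.2 3.1 1.1] w 27.2 t 4.8167
```

Request:
{"op": "jog_arm", "data": {"increments": [[[0, 0, 0, 0], [0, 0, 0, 0], [0, 0, 0, 0], [0, 0, -25, 0], [0, 0, -30, 0], [0, 0, -30, 0], [-30, 0, -10, 0], [-35, 0, 0, 0], [-35, 0, 0, 0], [-8, 0, 0, 0], [0, 0, 0, 0]]], "aperture": 60}}

```text
clock: 5.78
tcp_pos: [560.0, 4.1, 345.1]
ee_rot: [-3.14, -0.053, -0.005]
wrist_force: [-0.3, -0.7, 0.1]
width: 59.9
grasp_force: 0.0
```

```bash
python3 -c "
from h import *
plan([562.4,-1,71],.032)
w=r.camera('wrist'); cv2.imwrite('pics/w2.png',w)
i=r.camera_info('wrist');print(proj('wrist',[562.4,-1,85],i))
plan([562.4,-1,71],.032)"
```

```text
grasp [560.2   4.2 294.1] yaw -3.108 tilt [ 0.003  0.001 -1.   ] q6 1.31 | turn 0.001 then shift [  1.3   5.5 223.1] w 59.9 t 5.7833
[319.19167012 210.82158572]
grasp [561.8   4.3 293.7] yaw -3.108 tilt [ 0.004  0.001 -1.   ] q6 1.31 | turn 0.001 then shift [ -0.4   5.5 222.7] w 59.9 t 5.8333
```

View pics/w2.png

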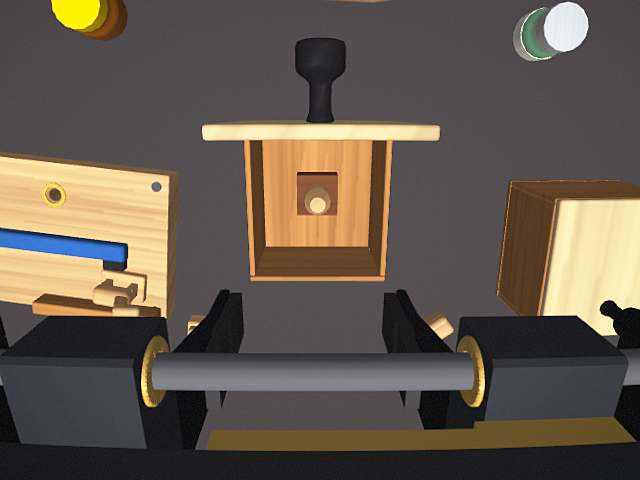

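The wrist view shows the finial, a pale top at (317,205), in this box. The pin must be in the other box.

```bash
python3 -c "
from h import *
plan([484.2,-267.3,190],.054)
i=r.camera_info('wrist')
"
```

```text
grasp [561.8   4.3 293.7] yaw -3.108 tilt [ 0.004  0.001 -1.   ] q6 1.31 | turn -0.021 then shift [-92.5 267.1 103.2] w 59.9 t 5.8333
```

Request:
{"op": "jog_arm", "data": {"increments": [[[-11.6, 33.4, 0, -0.021], [-11.6, 33.4, 0, 0], [-11.6, 33.4, 0, 0], [-11.6, 33.4, 0, 0], [-11.6, 33.4, 0, 0], [-11.6, 33.4, 0, 0], [-11.6, 33.4, 25, 0], [-11.3, 33.4, 28, 0], [0, 0, 28, 0], [0, 0, 20, 0], [0, 0, 0, 0], [0, 0, 0, 0]]]}}

```text
clock: 6.83
tcp_pos: [485.2, -264.4, 244.2]
ee_rot: [3.14, 0.084, -0.003]
wrist_force: [0.5, 0.6, 0.0]
width: 60.2
grasp_force: 0.0
```

```bash
python3 -c "
from h import *
plan([484.2,-267.3,138],.054)"
```

```text
grasp [ 485.1 -264.4  193.2] yaw -3.088 tilt [-0.002 -0.    -1.   ] q6 1.83 | turn -0.001 then shift [-0.9  2.8 55.2] w 60.2 t 6.8333
```

Request:
{"op": "jog_arm", "data": {"increments": [[[-0.8, 2.3, 20, 0], [0, 0, 20, 0], [0, 0, 15, 0], [0, 0, 0, 0], [0, 0, 0, 0]]]}}

```text
clock: 7.25
tcp_pos: [485.0, -266.3, 191.3]
ee_rot: [3.139, 0.086, 0.003]
wrist_force: [0.7, 0.6, 0.7]
width: 59.9
grasp_force: 0.0
```

Request:
{"op": "jog_arm", "data": {"increments": [[[0, 0, 0, 0], [0, 0, 0, 0], [0, 0, 0, 0], [0, 0, 0, 0], [0, 0, 0, 0], [0, 0, 0, 0]]], "aperture": 20, "clamp_n": 20}}

```text
clock: 7.75
tcp_pos: [483.6, -266.6, 190.4]
ee_rot: [3.139, 0.084, 0.001]
wrist_force: [-0.4, -12.0, -1.8]
width: 28.2
grasp_force: 6.2
```

```bash
python3 -c "
from h import *
plan([484.2,-267.3,138],.054)"
```

```text
grasp [ 483.7 -266.6  139.4] yaw -3.088 tilt [ 0.001 -0.001 -1.   ] q6 1.83 | turn -0.0 then shift [0.5 0.7 1.5] w 28.2 t 7.75
```

Request:
{"op": "jog_arm", "data": {"increments": [[[3.7, 0, -7.7, 0], [4.3, 0, -7.4, 0], [4.8, 0, -7.1, 0], [5.4, 0, -6.7, 0], [5.9, 0, -6.2, 0], [6.4, 0, -5.7, 0], [6.8, 0, -5.2, 0], [7.2, 0, -4.7, 0], [7.5, 0, -4.1, 0], [7.8, 0, -3.5, 0]]]}}

```text
clock: 8.58
tcp_pos: [542.2, -263.9, 247.9]
ee_rot: [3.14, 0.082, -0.006]
wrist_force: [-2.2, -4.0, -3.4]
width: 27.0
grasp_force: 20.0
```

Request:
{"op": "jog_arm", "data": {"increments": [[[8.1, 0.5, -2.9, 0], [8.3, 0.5, -2.2, 0], [8.4, 0, -1.6, 0], [8.5, 0, -0.9, 0], [8.6, 0, -0.2, 0], [8.5, 0, 0.5, 0], [8.5, 0, 1.1, 0], [8.4, 0, 1.8, 0], [8.2, 0, 2.4, 0], [8, 0, 3.1, 0], [0, 0, 0, 0]]]}}

```text
clock: 9.5
tcp_pos: [628.8, -259.3, 246.4]
ee_rot: [3.14, 0.085, 0.004]
wrist_force: [0.9, -1.3, -2.0]
width: 27.1
grasp_force: 20.0
```

Request:
{"op": "jog_arm", "data": {"increments": [[[0, 0, 0, 0], [0, 0, 0, 0], [0, 0, 0, 0], [0, 0, -25, 0], [0, 0, -30, 0], [0, 0, -30, 0], [-30, 0, -10, 0], [-35, 0, 0, 0], [-35, 0, 0, 0], [-8, 0, 0, 0], [0, 0, 0, 0], [0, 0, 0, 0]]], "aperture": 60}}

```text
clock: 10.5
tcp_pos: [518.8, -265.5, 343.3]
ee_rot: [3.14, 0.083, 0.004]
wrist_force: [-0.3, -0.7, 0.5]
width: 60.0
grasp_force: 0.0
```

```bash
python3 -c "
from h import *
i=r.camera_info('wrist'); w=r.camera('wrist'); cv2.imwrite('pics/w3.png',w)
c=np.array([583.4,-262.8,0])-65*np.array([np.cos(.054),np.sin(.054),0]);print(c,proj('wrist',c+[0,0,85],i))
plan(c+[0,0,71],.054)
x,y=proj('wrist',c+[0,0,85],i).astype(int);cv2.imwrite('pics/w3c.png',cv2.resize(w[y-75:y+75,x-100:x+100],None,fx=4,fy=4,interpolation=cv2.INTER_CUBIC));print(x-100,y-75)
np.save('i3.npy',i,allow_pickle=True)"
```

```text
[ 518.49474697 -266.30829439    0.        ] [313.52583539 211.94035328]
grasp [ 519.5 -265.5  291.7] yaw -3.088 tilt [ 0.002 -0.    -1.   ] q6 1.82 | turn -0.001 then shift [ -1.5   0.7 220.7] w 59.8 t 10.55
213 136
```

View pics/w3c.png

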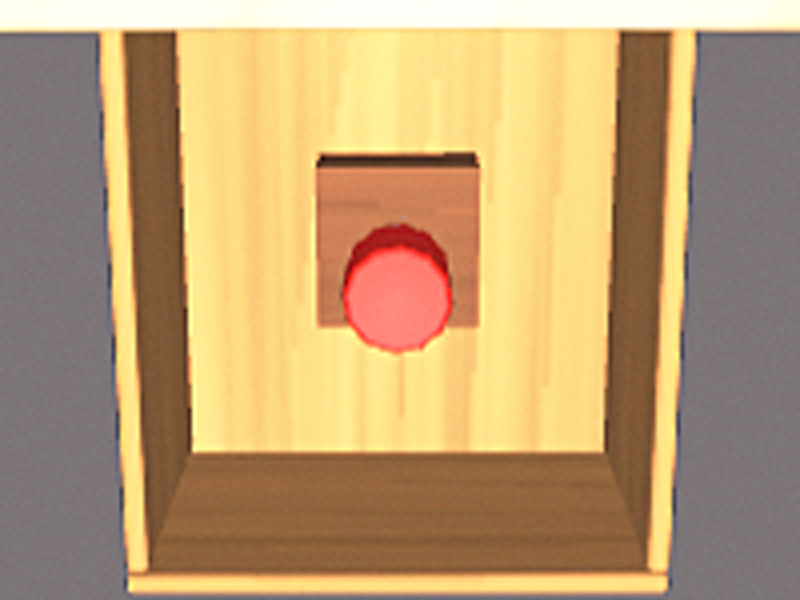

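The pin's red knob is at crop (398,298), within 1 mm of the prediction. I'll lower, grip and lift it.

Request:
{"op": "jog_arm", "data": {"increments": [[[-0.8, 0.5, 25, 0], [0, 0, 35, 0], [0, 0, 35, 0], [0, 0, 35, 0], [0, 0, 35, 0], [0, 0, 30, 0], [0, 0, 20, 0], [0, 0, 6, 0], [0, 0, 0, 0], [0, 0, 0, 0]]]}}

```text
clock: 11.38
tcp_pos: [519.4, -266.1, 121.5]
ee_rot: [3.14, 0.085, 0.001]
wrist_force: [0.5, -0.8, 0.5]
width: 60.0
grasp_force: 0.0
```

```bash
python3 -c "
from h import *
plan([518.9,-266.3,71],.054)"
```

```text
grasp [ 519.5 -266.1   70.5] yaw -3.087 tilt [ 0.001 -0.001 -1.   ] q6 1.82 | turn 0.0 then shift [-0.6  0.2 -0.5] w 60.0 t 11.3833
```

Request:
{"op": "jog_arm", "data": {"increments": [[[0, 0, 0, 0], [0, 0, 0, 0], [0, 0, 0, 0], [0, 0, 0, 0], [0, 0, 0, 0], [0, 0, 0, 0], [0, 0, 0, 0]]], "aperture": 10, "clamp_n": 60}}

```text
clock: 11.97
tcp_pos: [518.0, -265.9, 121.5]
ee_rot: [3.14, 0.084, 0.001]
wrist_force: [-0.4, 0.6, 0.9]
width: 22.5
grasp_force: 60.0
```

```bash
python3 -c "
from h import *
plan([518.9,-266.3,71],.054)"
```

```text
grasp [ 518.  -265.9   70.5] yaw -3.088 tilt [ 0. -0. -1.] q6 1.82 | turn -0.001 then shift [ 0.8  0.4 -0.5] w 22.5 t 11.9667
```

Request:
{"op": "jog_arm", "data": {"increments": [[[0, 0, -10, 0], [0, 0, -15, 0], [0, 0, -20, 0], [0, 0, -25, 0], [0, 0, -35, 0], [0, 0, -35, 0], [0, 0, -30, 0], [0, 0, -10, 0], [0, 0, 0, 0]]]}}

```text
clock: 12.72
tcp_pos: [518.9, -266.2, 305.3]
ee_rot: [3.138, 0.084, 0.012]
wrist_force: [0.5, -0.1, -0.8]
width: 22.5
grasp_force: 60.0
```

```bash
python3 -c "
from h import *
Rz=R.from_euler('z',-.09); J=np.array([508.1,260.1,0]); print('start',J+Rz.apply([-24,-5,0]))
plan((J+Rz.apply([-24,-5,0]))+[0,0,240],-.09)"
```

```text
start [483.74774166 257.27732152   0.        ]
grasp [ 519.3 -266.4  254.3] yaw -3.088 tilt [ 0.008 -0.002 -1.   ] q6 1.82 | turn 0.143 then shift [ -82.5 -518.3   12.9] w 22.5 t 12.7167
```

Request:
{"op": "jog_arm", "data": {"increments": [[[0, 0, 0, 0.114], [0, 0, 0, 0.114], [0, 0, 0, 0.114], [0, 0, 0, 0.114], [0, 0, 0, 0.114], [0, 0, 0, 0.113], [0, 0, 0, 0.113], [0, 0, 0, 0.113], [0, 0, 0, 0.113], [0, 0, 0, 0.113], [0, 0, 0, 0.113], [0, 0, 0, 0.113]]]}}

```text
clock: 13.72
tcp_pos: [517.0, -265.5, 298.6]
ee_rot: [2.487, -1.918, -0.007]
wrist_force: [-0.6, -0.3, -0.8]
width: 22.9
grasp_force: 60.0
```

```bash
python3 -c "
from h import *
plan([483.7,257.3,200],-1.31)"
```

```text
grasp [ 516.8 -265.4  247.6] yaw 1.828 tilt [-0.004  0.002 -1.   ] q6 0.45 | turn -0.004 then shift [-513.4 -103.    48.7] w 22.9 t 13.7167
```

Request:
{"op": "jog_arm", "data": {"increments": [[[-20, -4, 0, 0], [-34, -7, 0, 0], [-34, -7, 0, 0], [-34, -7, 0, 0], [-34, -7, 0, 0], [-34, -7, 0, 0], [-34, -7, 0, 0], [-34, -7, 0, 0], [-34, -7, 0, 0], [-34, -7, 0, 0], [-34, -7, 0, 0], [-34, -7, 0, 0]]]}}

```text
clock: 14.72
tcp_pos: [492.3, 136.9, 299.1]
ee_rot: [2.491, -1.909, -0.003]
wrist_force: [0.3, 1.3, 0.1]
width: 22.4
grasp_force: 60.0
```

Request:
{"op": "jog_arm", "data": {"increments": [[[-34, -7, 0, 0], [-34, -7, 0, 0], [-34, -7, 0, 0], [-16, 0, 0, 0], [0, 0, 0, 0], [0, 0, 0, 0], [0, 0, 0, 0]]]}}

```text
clock: 15.3
tcp_pos: [482.8, 254.1, 299.8]
ee_rot: [2.491, -1.91, -0.001]
wrist_force: [0.7, -0.9, -0.4]
width: 22.5
grasp_force: 60.0
```

```bash
python3 -c "
from h import *
plan([483.7,257.3,130],-1.31)
cv2.imwrite('pics/t2.png',r.camera('top'));i=r.camera_info('wrist'); w=r.camera('wrist');s=cv2.imread('pics/t2.png')
sd=r.camera('side'); cv2.imwrite('pics/s2.png',sd)
cv2.imwrite('pics/w4.png',np.hstack([cv2.resize(w,(400,300)),cv2.resize(sd[90:270,150:390],(400,300))]))"
```

```text
grasp [482.7 254.  248.8] yaw 1.833 tilt [-0.002 -0.002 -1.   ] q6 -0.52 | turn 0.002 then shift [ -3.1  -2.1 118.8] w 22.5 t 15.3
```

View pics/w4.png

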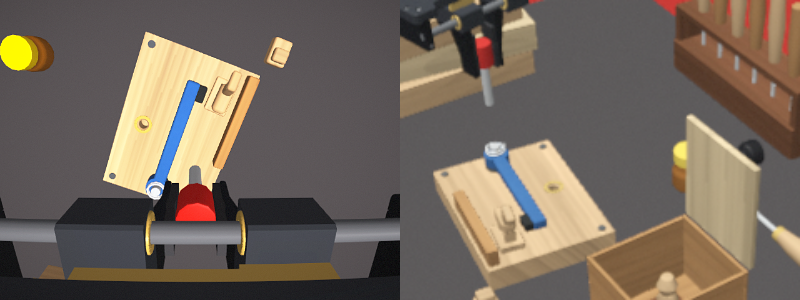

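Request:
{"op": "jog_arm", "data": {"increments": [[[-3.1, -2.1, 20, 0], [0, 0, 30, 0], [0, 0, 30, 0], [0, 0, 30, 0], [0, 0, 20, 0], [0, 0, 12, 0], [0, 0, 4, 0], [0, 0, 0, 0], [0, 0, 0, 0]]]}}

```text
clock: 16.2
tcp_pos: [485.2, 258.4, 156.0]
ee_rot: [-2.492, 1.911, -0.001]
wrist_force: [0.1, 0.4, -1.2]
width: 22.7
grasp_force: 60.0
```

```bash
python3 -c "
from h import *
plan([483.7,257.3,99],-1.31)"
```

```text
grasp [485.3 258.5 105. ] yaw 1.833 tilt [ 0.001  0.001 -1.   ] q6 -0.52 | turn 0.002 then shift [0.7 1.8 6. ] w 22.7 t 16.2
```

Request:
{"op": "jog_arm", "data": {"increments": [[[0.5, 1, 4, 0], [0, 0, 2.5, 0], [0, 0, 0, 0], [0, 0, 0, 0]]]}}

```text
clock: 16.53
tcp_pos: [483.7, 257.8, 149.0]
ee_rot: [-2.493, 1.911, -0.0]
wrist_force: [0.8, -1.1, -0.3]
width: 22.7
grasp_force: 60.0
```

```bash
python3 -c "
from h import *
plan([483.7,257.3,98.5],-1.31)
s,p,T=state(); g=p[:2]
piv=np.array([515.5,344.2]);h=np.array([555.5,263.2])
a0=np.arctan2(*(g-piv)[::-1]);a1=np.arctan2(*(h-piv)[::-1]);rr=np.linalg.norm(h-piv);print(a0,a1,rr,np.linalg.norm(g-piv))
P=[piv+rr*np.array([np.cos(a),np.sin(a)]) for a in np.linspace(a0,a1,13)]; P[0]=g
print(T.inv().apply(np.c_[np.diff(P,axis=0),np.zeros(12)]).round(1).tolist())"
```

```text
grasp [483.8 257.9  98. ] yaw 1.834 tilt [ 0.  0. -1.] q6 -0.52 | turn 0.002 then shift [ 0.5  0.2 -0.5] w 22.7 t 16.5333
-1.9232790040818306 -1.1120991724029339 90.33825324855468 92.01027555130412
[[2.0, -6.1, 0.0], [3.0, -5.3, 0.0], [2.6, -5.5, 0.0], [2.3, -5.7, 0.0], [1.9, -5.8, 0.0], [1.5, -5.9, 0.0], [1.1, -6.0, 0.0], [0.7, -6.1, 0.0], [0.2, -6.1, 0.0], [-0.2, -6.1, 0.0], [-0.6, -6.1, 0.0], [-1.0, -6.0, 0.0]]
```

Request:
{"op": "jog_arm", "data": {"increments": [[[2, -6.1, 0, 0], [3, -5.3, 0, 0], [2.6, -5.5, 0, 0], [2.3, -5.7, 0, 0], [1.9, -5.8, 0, 0], [1.5, -5.9, 0, 0], [0, 0, 0, 0]]]}}

```text
clock: 17.12
tcp_pos: [521.1, 253.7, 148.2]
ee_rot: [2.492, -1.911, -0.0]
wrist_force: [-4.2, 1.0, 0.9]
width: 22.3
grasp_force: 60.0
```

```bash
python3 -c "
from h import *
plan([555.5,263.2,98.5],-1.31)"
```

```text
grasp [521.1 253.7  97.2] yaw 1.833 tilt [-0.001 -0.001 -1.   ] q6 -0.47 | turn 0.001 then shift [ -0.3 -35.7  -1.3] w 22.3 t 17.1167
```

Request:
{"op": "jog_arm", "data": {"increments": [[[1.1, -6, -1, 0], [0.7, -6.1, 0, 0], [0.2, -6.1, 0, 0], [-0.2, -6.1, 0, 0], [-0.6, -6.1, 0, 0], [-1, -6, 0, 0], [0, 0, 0, 0], [0, 0, 0, 0]]]}}

```text
clock: 17.78
tcp_pos: [554.1, 262.1, 148.6]
ee_rot: [2.489, -1.909, -0.003]
wrist_force: [-6.1, 0.5, -0.1]
width: 22.5
grasp_force: 60.0
```

```bash
python3 -c "
from h import *
plan([555.5,263.2,98.5],-1.31); s=state()[0];print(s['wrist_force'],s['torque'])
i=r.camera_info('wrist');w=r.camera('wrist');sd=r.camera('side');T=r.camera('top')
np.save('i4.npy',i,allow_pickle=True)
u=proj('wrist',[555.5,263.2,30],i);v=proj('side',[555.5,263.2,30]);print(u,v)
def crop(m,c,k=40):
    x,y=c.astype(int); x=max(k,min(640-k,x));y=max(k,min(480-k,y));print(x-k,y-k);return cv2.resize(m[y-k:y+k,x-k:x+k],(400,400),interpolation=cv2.INTER_CUBIC)
cv2.imwrite('pics/p1.png',np.hstack([crop(w,u,80),crop(sd,v)]))"
```

```text
grasp [553.9 261.9  97.6] yaw 1.833 tilt [-0.005 -0.003 -1.   ] q6 -0.44 | turn 0.001 then shift [-0.8 -1.9 -1. ] w 22.5 t 17.7833
[-6.13355997  0.50536035 -0.07006181] [-0.01698614  1.94986094  0.03192671]
[309.35252875 272.26235157] [241.48515126 202.11339523]
229 192
201 162
```

View pics/p1.png

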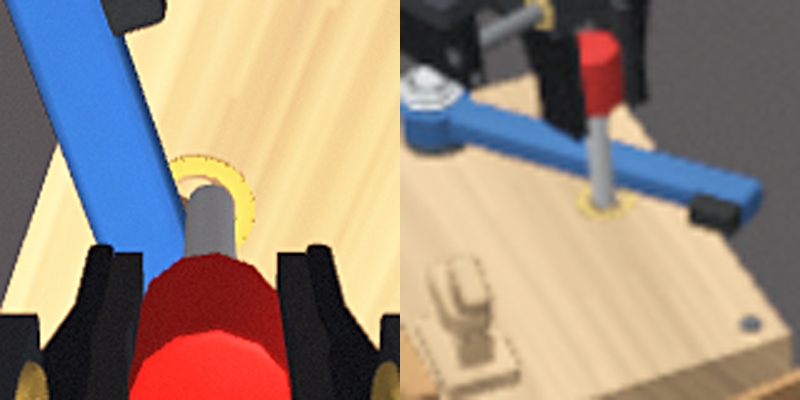

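The pin tip is over the brass ring: wrist crop (208,205), with the ring's centre near (205,203). I'll make a small correction, then lower it.

Request:
{"op": "jog_arm", "data": {"increments": [[[-0.4, -1.5, 0, 0], [0, 0, 1.5, 0], [0, 0, 1.5, 0], [0, 0, 1.5, 0], [0, 0, 1.5, 0], [0, 0, 1.5, 0], [0, 0, 0, 0], [0, 0, 0, 0]]]}}

```text
clock: 18.6
tcp_pos: [556.4, 262.7, 145.1]
ee_rot: [2.492, -1.908, 0.002]
wrist_force: [-8.2, -2.3, 14.0]
width: 22.7
grasp_force: 60.0
```

```bash
python3 -c "
from h import *
plan([555.5,263.2,76.5],-1.31)"
```

```text
grasp [556.3 262.5  94.1] yaw 1.835 tilt [-0.001 -0.003 -1.   ] q6 -0.44 | turn 0.003 then shift [-0.9  0.6 17.6] w 22.7 t 18.6
```

Request:
{"op": "jog_arm", "data": {"increments": [[[0.6, 0.7, 0, 0], [0.6, 0.7, 0, 0], [0, 0, 0, 0]]]}}

```text
clock: 18.85
tcp_pos: [555.9, 261.9, 145.1]
ee_rot: [-2.494, 1.91, -0.002]
wrist_force: [-6.9, -1.7, 12.9]
width: 22.7
grasp_force: 60.0
```

```bash
python3 -c "
from h import *
plan([555.5,263.2,76.5],-1.31);s=state()[0];print(s['wrist_force'])"
```

```text
grasp [556.  261.9  94.1] yaw 1.835 tilt [ 0.001 -0.001 -1.   ] q6 -0.44 | turn 0.003 then shift [-1.4  0.1 17.6] w 22.7 t 18.85
[-6.90041929 -1.74504178 12.91042446]
```

```bash
python3 -c "
from h import *
i=np.load('i4.npy',allow_pickle=True).item()
for p in ([554,262,112],[554,262,84],[554,262,32],[555.5,263.2,30],[555.5,263.2+6.5,30]): print(p,((proj('side',p)-[201,162])*5+[400,0]).round(),((proj('wrist',p,i)-[229,192])*2.5).round())
sd=r.camera('side');w=r.camera('wrist')
i=r.camera_info('wrist');np.save('i5.npy',i,allow_pickle=True)
cv2.imwrite('pics/p2.png',np.hstack([cv2.resize(w[232:312,269:349],(400,400),interpolation=cv2.INTER_CUBIC),cv2.resize(sd[172:222,217:267],(400,400),interpolation=cv2.INTER_CUBIC)]))"
```

```text
[554, 262, 112] [583.  42.] [213. 411.]
[554, 262, 84] [589.  98.] [211. 317.]
[554, 262, 32] [600. 199.] [209. 201.]
[555.5, 263.2, 30] [602. 201.] [201. 201.]
[555.5, 269.7, 30] [595. 193.] [193. 228.]
```

View pics/p2.png

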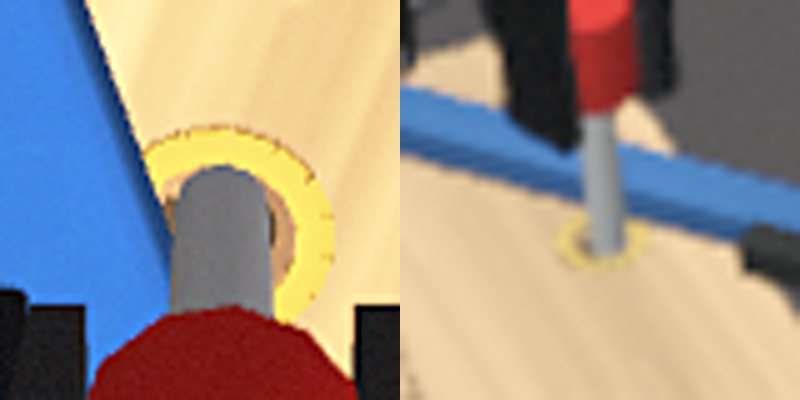

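The tip sits about 2.5 mm short of the ring's centre, towards world −y: in the wrist crop the tip is at (222,205) and the ring's centre at (227,231). I'll unload it, shift and lower again.

Request:
{"op": "jog_arm", "data": {"increments": [[[0, 0, -3, 0], [-1.6, 0, -1, 0], [-1.6, 0.1, 0, 0], [0, 0, 0, 0], [0, 0, 0, 0]]]}}

```text
clock: 19.37
tcp_pos: [553.9, 263.1, 146.1]
ee_rot: [2.488, -1.907, 0.0]
wrist_force: [-6.0, -5.4, 4.5]
width: 22.4
grasp_force: 60.0
```

```bash
python3 -c "
from h import *
plan([555.5,264.2,76.5],-1.31);s=state()[0];print(s['wrist_force'])"
```

```text
grasp [553.7 262.8  95.1] yaw 1.834 tilt [-0.004 -0.005 -1.   ] q6 -0.45 | turn 0.002 then shift [-0.9 -2.2 18.6] w 22.4 t 19.3667
[-5.97642632 -5.42205234  4.54392113]
```

Request:
{"op": "jog_arm", "data": {"increments": [[[0, 0, 1.5, 0], [0, 0, 1.5, 0], [0, 0, 1.5, 0], [0, 0, 1.5, 0], [0, 0, 1.5, 0], [0, 0, 0, 0]]]}}

```text
clock: 19.87
tcp_pos: [554.7, 263.8, 144.9]
ee_rot: [2.493, -1.906, 0.005]
wrist_force: [-13.4, -6.2, 31.1]
width: 22.4
grasp_force: 60.1
```

```bash
python3 -c "
from h import *
plan([555.5,264.2,76.5],-1.31);s=state()[0];print(s['wrist_force'])"
```

```text
grasp [554.7 263.5  93.9] yaw 1.836 tilt [ 0.    -0.005 -1.   ] q6 -0.45 | turn 0.004 then shift [-0.5 -1.  17.4] w 22.4 t 19.8667
[-13.37012095  -6.20751482  31.14323488]
```

Request:
{"op": "jog_arm", "data": {"increments": [[[0, 0, -3, 0], [0, 0, -1, 0], [-0.2, 0.8, 0, 0], [-0.2, 0.8, 0, 0], [0, 0, 0, 0], [0, 0, 0, 0]]]}}

```text
clock: 20.37
tcp_pos: [553.5, 263.6, 145.5]
ee_rot: [2.492, -1.908, 0.004]
wrist_force: [-6.3, -6.6, 15.4]
width: 22.6
grasp_force: 60.0
```

```bash
python3 -c "
from h import *
plan([555.5,264.2,76.5],-1.31);s=state()[0];print(s['wrist_force'])"
```

```text
grasp [553.5 263.4  94.5] yaw 1.835 tilt [ 0.    -0.004 -1.   ] q6 -0.45 | turn 0.003 then shift [-0.3 -2.2 18. ] w 22.6 t 20.3667
[-6.30280307 -6.58983818 15.41584051]
```

Request:
{"op": "jog_arm", "data": {"increments": [[[-0.2, 0.7, 0, 0], [-0.2, 0.7, 0, 0], [0, 0, 0, 0]]]}}

```text
clock: 20.62
tcp_pos: [552.8, 263.8, 145.6]
ee_rot: [2.494, -1.909, 0.006]
wrist_force: [-4.0, -6.0, 12.9]
width: 22.9
grasp_force: 60.0
```

```bash
python3 -c "
from h import *
plan([555.5,264.2,76.5],-1.31);s=state()[0];print(s['wrist_force'])"
```

```text
grasp [552.9 263.7  94.6] yaw 1.835 tilt [ 0.002 -0.003 -1.   ] q6 -0.45 | turn 0.003 then shift [ 0.1 -2.6 18.1] w 22.9 t 20.6167
[-3.95156081 -5.98332134 12.94126608]
```

Create ring.py:
```python
from h import *
from scipy.optimize import least_squares
i=r.camera_info('wrist');w=r.camera('wrist');hsv=cv2.cvtColor(w,cv2.COLOR_BGR2HSV)
u=proj('wrist',[555.5,263.2,30],i); x0,y0=(u-45).astype(int);x1,y1=(u+45).astype(int)
H=hsv[y0:y1,x0:x1].astype(int)
yel=(H[...,0]>=22)&(H[...,0]<=32)&(H[...,1]>130)&(H[...,2]>120)
ys,xs=np.nonzero(yel);P=np.array([at_z('wrist',(x+x0,y+y0),30,i)[:2] for x,y in zip(xs,ys)])
print(len(P),"yellow median",np.median(P,0))
# outer boundary: farthest per angle bin
c=np.array([555.5,263.2])
for _ in range(4):
    d=P-c;a=np.arctan2(d[:,1],d[:,0]);rad=np.hypot(*d.T);b=np.floor(a/0.2).astype(int)
    O=np.array([P[b==k][np.argmax(rad[b==k])] for k in np.unique(b) if (b==k).sum()>3])
    f=least_squares(lambda p:np.hypot(O[:,0]-p[0],O[:,1]-p[1])-p[2],[*c,11],loss='soft_l1',f_scale=.4); c=f.x[:2]
print("ring",f.x.round(2),"rms",np.sqrt(np.mean(f.fun**2)).round(2),len(O))
gr=((H[...,1]<55)&(H[...,2]>60)&(H[...,2]<200)).astype(np.uint8)
n,l,st,ce=cv2.connectedComponentsWithStats(gr);k=1+np.argmax(st[1:,4]);print("grey",st[k]+[x0,y0,0,0,0])
for y in range(st[k][1],st[k][1]+min(st[k][3],22),2):
    q=np.nonzero(l[y]==k)[0]
    pl=at_z('wrist',(q.min()+x0-.5,y+y0),30,i);pr=at_z('wrist',(q.max()+x0+.5,y+y0),30,i);print(y+y0,q.min()+x0,q.max()+x0,((pl+pr)/2)[:2].round(1),np.linalg.norm(pl-pr).round(1))
print("ring centre px",proj('wrist',[*c,30],i))
k=np.array(u).astype(int);cr=w[k[1]-40:k[1]+40,k[0]-40:k[0]+40];m=cv2.resize(cr,(480,480),interpolation=cv2.INTER_CUBIC)
for t in np.linspace(0,6.28,60):
    q=(proj('wrist',[c[0]+f.x[2]*np.cos(t),c[1]+f.x[2]*np.sin(t),30],i)-k+40.5)*6;cv2.circle(m,tuple(q.astype(int)),1,(255,0,255),-1)
cv2.imwrite('pics/ring.png',m);print("crop org",k-40)
```

```bash
python3 ring.py
```

```text
326 yellow median [549.5843944  257.74971764]
ring [556.01 265.51  12.3 ] rms 0.1 15
grey [302 260  22  35 625]
260 310 316 [555.2 256.6] 3.7
262 306 319 [555.2 257.8] 7.4
264 305 320 [554.9 258.9] 8.4
266 304 321 [554.6 260. ] 9.5
268 304 321 [554.3 261.1] 9.5
270 303 321 [554.3 262.2] 10.0
272 303 321 [554.  263.3] 10.1
274 303 322 [553.4 264.3] 10.6
276 303 322 [553.1 265.4] 10.6
278 303 322 [552.8 266.5] 10.6
280 303 322 [552.5 267.7] 10.7
ring centre px [307.19824297 274.78886804]
crop org [269 231]
```

Request:
{"op": "jog_arm", "data": {"increments": [[[0, 0, -3, 0], [0, 0, -2, 0], [-1.7, -1.2, 0, 0], [-1.8, -1.3, 0, 0], [0, 0, 0, 0], [0, 0, 0, 0], [0, 0, 0, 0]]]}}

```text
clock: 21.25
tcp_pos: [552.0, 266.7, 146.5]
ee_rot: [2.487, -1.907, -0.001]
wrist_force: [-3.1, -5.2, 1.1]
width: 22.5
grasp_force: 60.0
```

```bash
python3 -c "
from h import *
plan([555.5,264.2,76.5],-1.31);s=state()[0];print(s['wrist_force'])";python3 ring.py
```

```text
grasp [551.8 266.4  95.5] yaw 1.833 tilt [-0.005 -0.006 -1.   ] q6 -0.45 | turn 0.001 then shift [ 3.  -3.2 19. ] w 22.5 t 21.25
[-3.14704687 -5.2010608   1.0696709 ]
349 yellow median [551.16267026 257.28410759]
ring [555.75 265.37  12.05] rms 0.19 16
grey [302 261  22  34 594]
261 311 314 [553.6 260.1] 2.1
263 307 319 [553.  261.1] 6.9
265 305 320 [553.  262.2] 8.5
267 304 321 [552.7 263.3] 9.5
269 303 321 [552.7 264.5] 10.1
271 303 321 [552.4 265.6] 10.1
273 302 321 [552.3 266.8] 10.6
275 303 321 [551.8 267.8] 10.1
277 303 321 [551.5 268.9] 10.1
279 303 321 [551.2 270. ] 10.2
281 303 322 [550.6 271.1] 10.7
ring centre px [305.97793065 269.10589585]
crop org [267 225]
```

View pics/ring.png

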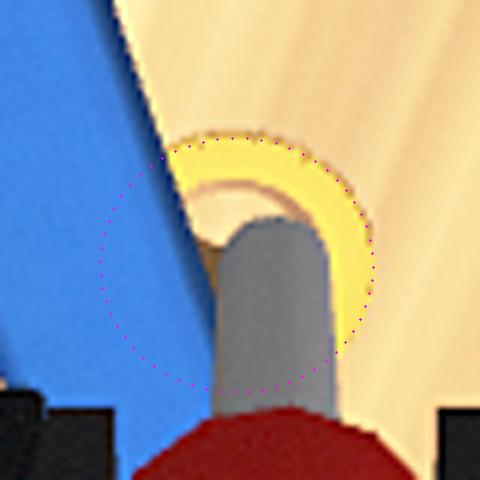

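The pin tip (crop 273,268) is about 3.3 mm to the right of the ring's centre (237,262), which is world −x. I'll correct that.

Request:
{"op": "jog_arm", "data": {"increments": [[[0, 0, -1, 0], [0.3, -1.6, 0, 0], [0.3, -1.6, 0, 0], [0, 0, 0, 0], [0, 0, 0, 0], [0, 0, 0, 0], [0, 0, 0, 0]]]}}

```text
clock: 21.88
tcp_pos: [554.7, 267.4, 146.9]
ee_rot: [2.486, -1.907, -0.003]
wrist_force: [-5.0, -3.1, -1.3]
width: 22.6
grasp_force: 60.0
```

```bash
python3 -c "
from h import *
plan([555.5,264.2,76.5],-1.31);s=state()[0];print(s['wrist_force'])";python3 ring.py
```

```text
grasp [554.4 267.2  95.9] yaw 1.833 tilt [-0.006 -0.005 -1.   ] q6 -0.45 | turn 0.001 then shift [ 3.1 -0.5 19.4] w 22.6 t 21.8833
[-5.02679367 -3.12904494 -1.32687592]
448 yellow median [551.0336927  258.32560901]
ring [556.03 265.58  12.37] rms 0.16 18
grey [302 263  22  32 562]
263 310 315 [555.8 262.1] 3.2
265 306 319 [555.5 263.2] 7.4
267 305 321 [554.9 264.2] 9.0
269 304 321 [554.9 265.4] 9.6
271 304 321 [554.6 266.5] 9.6
273 304 321 [554.3 267.6] 9.6
275 302 321 [554.5 268.9] 10.7
277 303 322 [553.7 269.8] 10.7
279 303 321 [553.7 271. ] 10.2
281 303 322 [553.1 272.1] 10.7
283 303 322 [552.8 273.2] 10.8
ring centre px [310.38100064 268.79341501]
crop org [272 224]
```

Request:
{"op": "jog_arm", "data": {"increments": [[[0.6, -1.2, 0, 0], [0, 0, 0, 0], [0, 0, 1.5, 0], [0, 0, 1.5, 0], [0, 0, 1.5, 0], [0, 0, 1.5, 0], [0, 0, 0, 0], [0, 0, 0, 0]]]}}

```text
clock: 22.6
tcp_pos: [556.7, 267.6, 142.0]
ee_rot: [2.489, -1.908, -0.001]
wrist_force: [-5.2, -3.5, 1.6]
width: 23.0
grasp_force: 60.0
```

```bash
python3 -c "
from h import *
plan([555.5,264.2,76.5],-1.31);s=state()[0];print(s['wrist_force'])"
```

```text
grasp [556.5 267.4  91. ] yaw 1.833 tilt [-0.004 -0.004 -1.   ] q6 -0.45 | turn 0.002 then shift [ 2.8  1.7 14.5] w 23.0 t 22.6
[-5.20365841 -3.53654899  1.59606946]
```

It's entering the hole.

Request:
{"op": "jog_arm", "data": {"increments": [[[0, 0, 2, 0], [0, 0, 2, 0], [0, 0, 2, 0], [0, 0, 2, 0], [0, 0, 2, 0], [0, 0, 2, 0], [0, 0, 0, 0], [0, 0, 0, 0]]]}}

```text
clock: 23.27
tcp_pos: [556.6, 267.6, 129.9]
ee_rot: [2.488, -1.908, -0.001]
wrist_force: [-4.1, -3.7, 1.0]
width: 22.8
grasp_force: 60.0
```

```bash
python3 -c "
from h import *
plan([555.5,264.2,76.5],-1.31);s=state()[0];print(s['wrist_force'])"
```

```text
grasp [556.4 267.3  78.9] yaw 1.833 tilt [-0.004 -0.004 -1.   ] q6 -0.45 | turn 0.002 then shift [2.8 1.7 2.4] w 22.8 t 23.2667
[-4.10729573 -3.73168566  0.96389941]
```

Request:
{"op": "jog_arm", "data": {"increments": [[[0, 0, 1.5, 0], [0, 0, 1.5, 0], [0, 0, 1.2, 0], [0, 0, 1, 0], [0, 0, 0, 0], [0, 0, 0, 0]]]}}

```text
clock: 23.77
tcp_pos: [556.8, 267.6, 124.9]
ee_rot: [2.489, -1.908, -0.001]
wrist_force: [-5.2, -4.4, 3.6]
width: 22.6
grasp_force: 60.0
```

```bash
python3 -c "
from h import *
plan([555.5,264.2,73.5],-1.31);s=state()[0];print(s['wrist_force'])"
```

```text
grasp [556.6 267.4  73.9] yaw 1.833 tilt [-0.004 -0.004 -1.   ] q6 -0.45 | turn 0.002 then shift [2.8 1.9 0.4] w 22.6 t 23.7667
[-5.20890165 -4.375701    3.64464042]
```

Near the bottom. One more small press to confirm it's seated, then release and lift.

Request:
{"op": "jog_arm", "data": {"increments": [[[0, 0, 1, 0], [0, 0, 1, 0], [0, 0, 0, 0], [0, 0, 0, 0]]]}}

```text
clock: 24.1
tcp_pos: [556.9, 267.7, 124.3]
ee_rot: [2.49, -1.908, 0.0]
wrist_force: [-6.5, -3.6, 8.3]
width: 22.4
grasp_force: 60.0
```

```bash
python3 -c "
from h import *
plan([555.5,264.2,73.5],-1.31);s=state()[0];print(s['wrist_force'])"
```

```text
grasp [556.8 267.5  73.3] yaw 1.834 tilt [-0.003 -0.004 -1.   ] q6 -0.45 | turn 0.002 then shift [ 2.9  2.1 -0.1] w 22.4 t 24.1
[-6.52542901 -3.5953428   8.32949553]
```

Request:
{"op": "jog_arm", "data": {"increments": [[[0, 0, 0, 0], [0, 0, 0, 0], [0, 0, 0, 0], [0, 0, 0, 0], [0, 0, -5, 0], [0, 0, -10, 0], [0, 0, -20, 0], [0, 0, -30, 0], [0, 0, -30, 0], [0, 0, -30, 0], [0, 0, -30, 0], [0, 0, 0, 0]]], "aperture": 62}}

```text
clock: 25.1
tcp_pos: [561.0, 271.1, 287.7]
ee_rot: [-2.482, 1.9, -0.011]
wrist_force: [0.4, 1.1, 0.5]
width: 62.0
grasp_force: 0.0
```

Request:
{"op": "jog_arm", "data": {"increments": [[[30, 0, -10, 0], [30, 0, 0, 0], [30, 0, 0, 0], [30, 0, 0, 0], [30, 0, 0, 0], [30, 0, 0, 0], [10, 0, 0, 0], [0, 0, 0, 0], [0, 0, 0, 0], [0, 0, 0, 0]]]}}

```text
clock: 25.93
tcp_pos: [607.3, 86.8, 288.8]
ee_rot: [-2.493, 1.91, -0.001]
wrist_force: [0.5, 0.2, -0.9]
width: 61.6
grasp_force: 0.0
```

```bash
python3 -c "
from h import *
sd=r.camera('side');t=r.camera('top')
A=cv2.resize(sd[140:260,150:310],(400,300),interpolation=cv2.INTER_CUBIC);B=cv2.resize(t[235:325,143:263],(400,300),interpolation=cv2.INTER_CUBIC)
cv2.imwrite('pics/fin.png',np.hstack([A,B]));plan([555,264,70],-1.31);print(state()[0]['wrist_force'])
hsv=cv2.cvtColor(t,cv2.COLOR_BGR2HSV)[235:325,143:263];m=((hsv[...,0]<8)|(hsv[...,0]>172))&(hsv[...,1]>150);y,x=np.nonzero(m);print('knob',len(x),at_z('top',(x.mean()+143,y.mean()+235),82))
m=(hsv[...,0]>100)&(hsv[...,0]<125)&(hsv[...,1]>120);y,x=np.nonzero(m);P=np.array([at_z('top',(a+143,b+235),50)[:2] for a,b in zip(x,y)]);f=P[np.hypot(*(P-[515.5,344.2]).T)>110].mean(0)-[515.5,344.2];print('arm',np.arctan2(f[0],-f[1])+.09)
"
```

```text
grasp [607.2  87.3 237.7] yaw 1.835 tilt [ 0.001  0.    -1.   ] q6 -0.14 | turn 0.004 then shift [-184.2    5.   167.7] w 62.0 t 26.0333
[ 0.43390945  0.57709146 -0.66758144]
knob 61 [543.58775014 260.9913331   82.        ]
arm 0.6552436101176278
```

```bash
python3 -c "
from h import *
c={}
im={n:r.camera(n) for n in ('top','side')}
for n,(x0,y0,x1,y1) in {'top':(143,235,263,325),'side':(200,140,300,240)}.items():
    hsv=cv2.cvtColor(im[n],cv2.COLOR_BGR2HSV)[y0:y1,x0:x1];m=((hsv[...,0]<8)|(hsv[...,0]>172))&(hsv[...,1]>150);y,x=np.nonzero(m);c[n]=(x.mean()+x0,y.mean()+y0);print(n,len(x),c[n])
(o1,v1),(o2,v2)=ray('top',c['top']),ray('side',c['side'])
a,b=np.linalg.lstsq(np.c_[v1,-v2],o2-o1,rcond=None)[0];print(o1+a*v1,o2+b*v2)
for n,b in {'top':(217,290,243,310),'side':(200,205,230,245)}.items():
    o=cv2.imread(f'pics/{n}0.png');t=o[b[1]:b[3],b[0]:b[2]];R_=cv2.matchTemplate(im[n][b[1]-10:b[3]+10,b[0]-10:b[2]+10],t,cv2.TM_CCOEFF_NORMED);print(n,cv2.minMaxLoc(R_)[1::2])
"
```

```text
top 60 (np.float64(196.48333333333335), np.float64(260.2))
side 145 (np.float64(236.04137931034484), np.float64(187.42068965517242))
[545.54792753 264.41384326  71.00224395] [547.2527654  263.76610906  71.08974808]
top (0.5074307918548584, (10, 10))
side (0.3774450719356537, (10, 10))
```

```bash
python3 -c "
from rig import r
print(r.close_job())"
```

```text
the job is handed in; nothing more can be done
None
```

I handed the job in with the pin seated in the jig's hole, leaning about 9° and holding the arm at about 0.66 rad; the horse matched its starting place in both cameras, the finial was left in its box, and no verdict was shown.

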